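# Hang a glass panel on the test stand and tug it

### The arm

A 6-joint arm with a two-finger parallel gripper is mounted at the origin on a cart in front of the work surface, level with it; the furniture and walls round the work are solid. World frame = base frame: x ahead of the robot, y to its left, z up, the work surface at z = 0. Lengths are in mm, angles in rad, forces in N, time in s.
With the tool pointing down it reaches from about 350 to 875 mm from the base axis. Payload 4.2 kg.
Tool frame: the origin (TCP) lies midway between the tips of the shut fingers; the grasp point (between the pads) lies 19 mm behind it (arm.tcp_to_grasp is the distance from the TCP to the grasp point, in mm); z points along the fingers, y is the line along which they close (so a half turn about z gives the same grasp; the last joint's range is limited). The gripper opens to 85 mm and grips with 20 to 120 N. Pads are 22 mm wide; open, the fingers measure 114 mm over their backs; the gripper's body (76 mm by 85 mm) begins 54 mm behind the grasp point. The pads swing forward as they close: fully open they stand 13 mm farther back than shut.
Start: joints at [-0.981, 0.385, 0.008, 0, -1.194, -0.259], TCP at [203.015, -591.087, 203.812] pointing down, gripper open.
Joint ranges: [-3.14, 3.14], [-1.21, 2.06], [-1.07, 1.41], [-3.16, 2.05], [-2.99, -0.16], [-3.1, 3.1]. Speed limits (rad/s): [2.79, 2.79, 3.14, 3.14, 3.14, 3.14].

### API

Orientations are given as a unit quaternion [x, y, z, w].
In Python, from bench import arm, imaging, job, models gives the robot as it stands.
- The arm moves only by the tool arm_command, never from a script. Its argument "rows" is a list of rows, each an object with "grip": the opening, from 0 (shut) to 1 (fully open); "linear": the shift along the tool's x, y, z in mm, a list of three; "rot": the turn, a rotation vector about the tool's x, y, z in rad, a list of three. In form: [{"grip": grip, "linear": [tx, ty, tz], "rot": [rx, ry, rz]}, ...]. A call has 1 to 10 rows; each row is the pose to reach, as a shift and turn from the pose commanded when the call began, along the tool's axes at that moment; what a row does not reach only later rows make up. A row lasts 1/8 s, in which the tool goes at most 62.5 mm and 10.7 degrees, less where a joint would pass 70% of its speed; a pose out of reach is approached as far as the arm can. A call with a gripper value outside its range is refused whole. The fingers move at their own pace and stop on an object; the grip force is fixed at half the most. Time passes only in rows, so rows that repeat a pose let the fingers close. It gives the time, the measured TCP pose, the force, the opening and the grip force at its end, in the units of the state.
- arm.read_state(): the state, without advancing time (a new reading comes with each control period).
- imaging.get_image(name): name is "side" or "top" or "wrist"; returns a dict with "frame" (384x512x3 uint8, red, green, blue), "fx", "fy", "cx", "cy" (pixels), "extrinsics" (4x4, takes a point from world to camera coordinates); the wrist camera has in their place "T_tool_cam" (4x4, takes a point from camera to tool coordinates, whose origin is the TCP and whose axes are the flange's). Camera axes: x right, y down, z forward; pixel columns grow to the right and rows downward; lengths in mm; the calibration is good to about 2 mm. A picture is of the moment at which its call begins: read the wrist's pose just before it. There is no depth.
- job.job_done(): hands the job in; it is judged then, once.
Trained networks look in a picture, given as the dict that the camera call returned (one of the last four; its "shot" number tells which), for a name from the list of things; names that differ only in an ending like _2 or _b are one class to them, and where a whole thing is asked for, a point or a joint stands for the part that bears it (a point fixed in the world has none). Each returns a list of dicts, best first, with "score" (0 to 1); they miss things now and then, are a little off and sometimes report something else, mostly with a low value. They report only what shows in the picture. A call takes as long as a camera call. They do not tell look-alikes from the thing itself.
- models.spot_in(picture, query): "rect" ([left, top, right, bottom] in pixels, round what is visible of it).
- models.tip_of(picture, query): "pixel" ([column, row] in pixels: a listed point, or the origin of a listed thing).
The state is a dict: "clock": time; "joints": joint angles; "joint_vel": joint speeds; "joint_efforts": joint torques, N m; "position": TCP position; "ee_rot": TCP orientation; "contact_force": force on the tool from outside, world axes, zero at the start; "wrist_torque": the same for the moment, N m; "gripper_width": finger opening in mm; "grasp_force": force on a finger pad.
Only numpy, scipy, OpenCV 4.12 (cv2) and the standard library are available. Lean on these libraries where they do the work, as an engineer would, in place of code of your own. Each camera call takes 0.05 s, during which the arm holds its last target. There are 200 camera calls.

### The job

Take the small framed glass panel that has a steel hanger clip on its back out of the rack and hang it by the clip on the upright blade of the sprung hook on the pull-test stand. Before letting go, tug it down gently, with a pull of about 6 N for a second, to be sure that it is held; then ease off, let go and leave it hanging still. Never drag the hook down hard (12 N is too much), and leave the plain panel, the oil bottle and the tin where they are.

Things in the scene. Friction and masses are not known exactly. Their poses are not given: they have to be found in the camera images.
- panel_center (a point): centre (half-way up) of the panel with the clip: upright aluminium-framed glass, 10 mm thick (its x), 50 mm wide (its y), 130 mm tall (its z), weight 1 to 2.1 N (not known exactly). It stands loose in one of the rack's two slots; take it by its two side edges, about 40 mm above this centre
- panel_clip (a point): steel strap clip in the middle of the panel's back (panel's +x side), 24 mm wide, open downward. This point: middle of its inner top face, 20 mm above and 11.5 mm behind panel_center. Gap between panel back and rear leg 13 mm (5 to 18 mm behind panel_center); leg 3 mm thick, its tip flared backward, ending 6 mm below and 26 mm behind panel_center
- panel: the same panel with the clip; origin at the centre of its underside, 65 mm below panel_center, same axes
- spare_panel_center (a point): centre of the other panel in the rack: same size and look but with no clip; leave it alone
- rack: fixed light wooden rack, 150 x 84 x 28 mm; origin under its centre; two slots along its y at x = -35 and +35 mm, 12 mm wide, 20 mm deep, slot floor 8 mm above the bench; the panels' backs face the rack's +x, away from the robot
- stand: fixed pull-test stand: grey base plate 110 x 90 x 10 mm, round post 150 mm tall at the origin (origin on the bench). A collar clamped on the post carries the sprung hook: an upright steel blade on the -x side (robot side), free at its top, joined to the collar by an arm 60 mm below its top. Collar height is NOT measured and differs every time
- blade_foot (a point): point on the bench straight below the middle of the blade (55 mm from the post, stand's axes). Blade 30 mm wide (y), 5 mm thick (x); its unloaded top is 138 to 188 mm above the bench, to be found by feel or seen. Clip goes over it from above: panel on its -x side, axes parallel, panel_center 16 to 7 mm on the -x side of this point, clip leg behind the blade
- hook (a joint): how far the hook has been pulled down against its spring, m: 0 unloaded, 0.5 mm per newton of load (panel weight included), hard stop at 10 mm; springs back
- cutting_oil: bystander: oil bottle, 35 mm wide, 73 mm tall, origin under its centre
- tin: bystander: round tin, 52 mm wide, 34 mm tall, origin under its centre
There are look-alikes about, which are no part of the job. There is more than one size of the rack; the job needs the larger. There is more than one size of the panel; the job needs the smaller.

How it is judged (in metres and radians):
On the way, in this order (a step that is already met when the one before it is completed fails the run):
1. the panel with the clip is lifted clear of the rack (height (world z) of panel_center above 0.13 m and contact force between panel and rack below 0.1 N), for 0.1 s.
2. with its clip over the hook's blade and still held in the fingers, the panel is tugged down: the hook carries 5 to 12 N for 0.3 s (x of panel_center in the frame of stand between -0.0725 and -0.058 m and y of panel_center in the frame of stand between -0.015 and 0.015 m and angle between panel_center's own z axis and vertical below 0.15 rad and value of joint hook between 0.0025 and 0.006 m and contact force between panel and stand above 3 N and contact force between panel and the fingers above 1 N), for 0.3 s.
At the end, for the whole second after the job is handed in: the clipped panel hangs by its clip on the blade, released, still, upright within 0.15 rad, centre within 15 mm of the blade's middle sideways, 58 to 72.5 mm in front of the post's axis and over 110 mm above the bench, the hook carrying its weight alone (pulled down 0.2 to 1.8 mm) (x of panel_center in the frame of stand between -0.0725 and -0.058 m and y of panel_center in the frame of stand between -0.015 and 0.015 m and angle between panel_center's own z axis and vertical below 0.15 rad and height (world z) of panel_center above 0.11 m and value of joint hook between 0.0002 and 0.0018 m and contact force between panel and stand above 0.5 N and contact force between panel and the fingers below 0.05 N and linear speed of panel below 0.03 m/s and angular speed of panel below 0.3 rad/s); the robot touches nothing.
It fails at once if the hook is pulled down with more than 12 N (6 mm) (value of joint hook above 0.0061 m).
It fails at once if the panel is pressed against the stand with more than 20 N (contact force between panel and stand above 20 N).
It fails at once if the plain panel is moved more than 20 mm (distance of spare_panel_center from where it was at the start of the episode above 0.02 m).
It fails at once if the oil bottle is moved more than 20 mm (distance of cutting_oil from where it was at the start of the episode above 0.02 m).
It fails at once if the tin is moved more than 20 mm (distance of tin from where it was at the start of the episode above 0.02 m).
It also fails if it takes over 58 s, if anything falls off the work surface, if the arm or the gripper's body presses on something with over 40 N, if the wrist force passes 120 N, or if a joint passes its speed limit or range.

## Working session

There is one attempt and no reset: what is moved stays moved. The work goes in short steps, Python scripts to look and compute and a tool call to move; the robot and the scene stay as the last step left them, time stands still between calls to the robot, and variables do not carry over. Pictures are saved under pics/ and viewed, at most 10 in all, crops included, and the job is handed in when it is done.

Besides the shell and the picture viewer there is one more tool, called as name([rows], argument=value, ...), one row to a line, values as JSON. arm_command: Moves the arm, as the interface text tells. Its arguments: {"type":"object","properties":{"rows":{"type":"array"}},"required":["rows"]}

```bash
mkdir -p pics; ls
python3 - <<'E'
from bench import arm, imaging, job, models
import cv2,numpy as np
s=arm.read_state();print(s)
ims=[]
for n in("side","top"):
    p=imaging.get_image(n);ims.append(p["frame"])
    print(n,p["fx"],p["fy"],p["cx"],p["cy"],np.round(p["extrinsics"],4).tolist())
    for q in("panel_center","panel_clip","spare_panel_center","rack","stand","blade_foot","cutting_oil","tin"):
        print(q,[(np.round(d["pixel"]).tolist(),round(d["score"],2)) for d in models.tip_of(p,q)[:5]])
    for q in ("panel","hook"):
        print(q,[(np.round(d["rect"]).tolist(),round(d["score"],2)) for d in models.spot_in(p,q)[:5]])
    cv2.imwrite(f"pics/{n}0.png",cv2.resize(p["frame"][:,:,::-1],(800,600)))
E
```

```text
pics
{'clock': 0.0, 'joints': array([-9.81386191e-01,  3.85565858e-01,  6.62937642e-03, -5.17508551e-04,
       -1.19397642e+00, -2.58628372e-01]), 'joint_vel': array([ 4.77957342e-04, -9.27339043e-05, -1.54969312e-03,  4.31818823e-04,
       -1.16958844e-03, -5.15376186e-04]), 'joint_efforts': array([-2.62035755e-04, -3.92285550e+01,  1.88397181e+01,  4.18632209e+00,
       -4.65781748e-03,  4.70092552e-07]), 'position': array([ 202.82119172, -590.5012692 ,  202.71466327]), 'ee_rot': array([-1.64543629e-01,  9.86369209e-01,  1.06351358e-03, -2.16205859e-04]), 'contact_force': array([-0.39240358, -0.13171121,  0.26169037]), 'wrist_torque': array([ 0.01062771, -0.01581593,  0.00919022]), 'grasp_force': 0.0, 'gripper_width': 85.38715212269463}
side 468.8438762801725 468.8438762801725 256.55295433493495 183.22987077245168 [[0.9998, -0.0181, -0.0116, -485.7858], [-0.019, -0.4925, -0.8701, 17.4382], [0.01, 0.8701, -0.4928, 1447.7015], [0.0, 0.0, 0.0, 1.0]]
panel_center [([253.0, 229.0], 0.87), ([227.0, 262.0], 0.75)]
panel_clip [([233.0, 256.0], 0.86), ([258.0, 221.0], 0.78), ([231.0, 193
[... 536 characters left out ...]
62.4794420217703 193.21661074920593 [[0.0262, -0.9996, 0.0138, -194.6321], [-0.9861, -0.0281, -0.1638, 499.7718], [0.1641, -0.0093, -0.9864, 1190.3216], [0.0, 0.0, 0.0, 1.0]]
panel_center [([377.0, 225.0], 0.74), ([327.0, 203.0], 0.69)]
panel_clip [([388.0, 225.0], 0.95), ([326.0, 200.0], 0.67), ([164.0, 152.0], 0.32)]
spare_panel_center [([320.0, 177.0], 0.5)]
rack [([331.0, 262.0], 0.75), ([320.0, 196.0], 0.56)]
stand [([163.0, 155.0], 0.8)]
blade_foot [([163.0, 168.0], 0.68)]
cutting_oil [([241.0, 178.0], 0.43)]
tin [([326.0, 200.0], 0.59), ([208.0, 226.0], 0.52)]
panel [([362.0, 217.0, 396.0, 242.0], 0.62), ([314.0, 196.0, 338.0, 212.0], 0.49)]
hook [([144.0, 149.0, 163.0, 165.0], 0.73)]
```

View pics/side0.png

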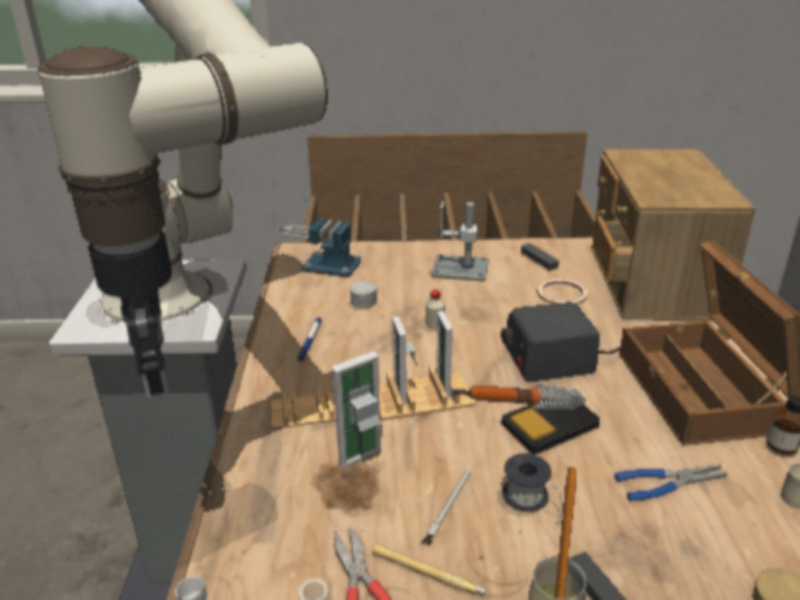

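View pics/top0.png

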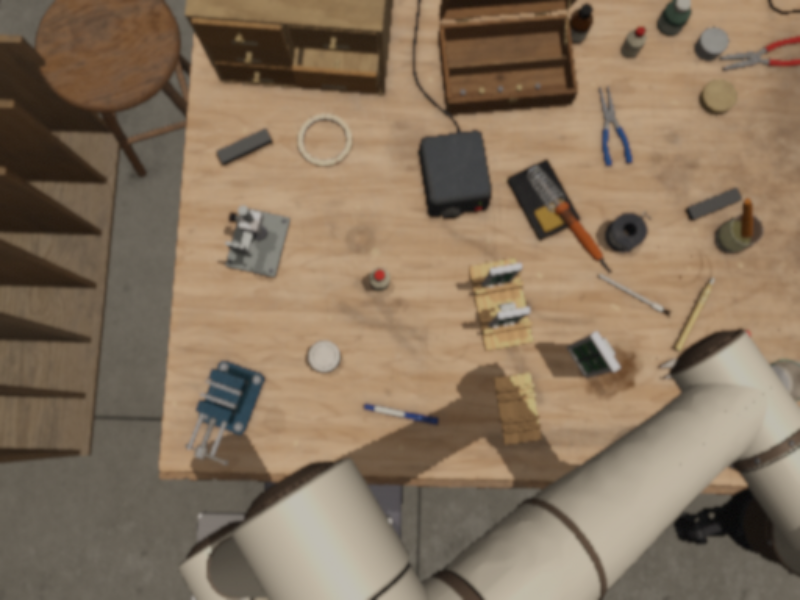

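Side view (512x384 px): there are three panels. The large one stands alone at (227,262). The rack's left panel at (253,229) has a clip at about (263,224). The rack's right panel at (284,227) looks plain. The larger rack is at (268,255); the empty one at (200,266) is smaller. The stand is at (301,173). The rack's left panel fits the description, so I'll confirm it in a crop and triangulate.

```bash
cat > h.py <<'E'
from bench import arm, imaging, job, models
import cv2,numpy as np
from scipy.spatial.transform import Rotation as R
def P(p): 
    return np.array([[p["fx"],0,p["cx"]],[0,p["fy"],p["cy"]],[0,0,1]])@p["extrinsics"][:3]
def tri(ps,pix):
    X=cv2.triangulatePoints(P(ps[0]),P(ps[1]),np.array(pix[0],float).reshape(2,1),np.array(pix[1],float).reshape(2,1))
    X=(X[:3]/X[3]).ravel()
    e=[np.round((lambda v:v[:2]/v[2])(P(p)@np.r_[X,1])-q,1).tolist() for p,q in zip(ps,pix)]
    return np.round(X,1).tolist(),e
def near(p,q,xy,r=12):
    c=[d for d in models.tip_of(p,q) if np.hypot(*(np.array(d["pixel"])-xy))<r]
    return c[0]["pixel"] if c else None
def onplane(p,uv,z):
    M=P(p);A=np.c_[M[:,0],M[:,1],-np.array([*uv,1.])]
    return np.round(np.linalg.solve(A,-(M[:,2]*z+M[:,3]))[:2],1).tolist()
def proj(p,X):
    v=P(p)@np.r_[X,1];return v[:2]/v[2]
E
python3 - <<'E'
from h import *
s=imaging.get_image("side");t=imaging.get_image("top")
for q,a,b in(("panel_center",(253,229),(327,203)),("panel_clip",(258,221),(326,200)),("spare_panel_center",(284,227),(320,177)),("rack",(268,255),(320,196)),("stand",(301,173),(163,155)),("blade_foot",(281,172),(163,168)),("cutting_oil",(277,207),(241,178)),("tin",(233,194),(208,226))):
    u,v=near(s,q,a),near(t,q,b)
    print(q,u,v,u and v and tri((s,t),(u,v)), u and onplane(s,u,0), v and onplane(t,v,0))
a=cv2.resize(s["frame"][190:280,190:310,::-1],(600,450),interpolation=cv2.INTER_CUBIC)
cv2.imwrite("pics/crop1.png",a)
a=np.hstack([cv2.resize(t["frame"][155:240,290:350,::-1],(350,495),interpolation=cv2.INTER_CUBIC),cv2.resize(s["frame"][115:185,270:320,::-1],(350,495),interpolation=cv2.INTER_CUBIC)])
cv2.imwrite("pics/crop2.png",a)
E
```

```text
panel_center [256.4, 227.7] [326.4, 205.0] ([476.6, -342.4, 81.2], [[-1.5, 0.3], [-0.1, -1.5]]) [481.4, -225.2] [484.7, -354.5]
panel_clip [256.2, 225.2] [324.4, 198.5] ([484.3, -337.0, 86.3], [[1.8, -0.3], [0.1, 1.7]]) [481.1, -213.4] [502.3, -349.0]
spare_panel_center [284.1, 224.4] [323.4, 177.6] ([544.7, -334.2, 83.7], [[-0.8, 0.2], [-0.0, -0.8]]) [556.6, -212.3] [559.8, -346.0]
rack [270.5, 254.3] [321.4, 193.5] ([514.9, -340.8, 0.5], [[0.3, -0.1], [0.0, 0.3]]) [514.2, -340.4] [515.8, -340.8]
stand [298.4, 170.3] [164.4, 153.7] ([618.8, 89.4, 2.9], [[-1.6, 0.4], [0.0, -2.0]]) [625.0, 97.4] [613.8, 89.6]
blade_foot [282.2, 171.6] [162.3, 167.3] ([573.7, 93.0, -0.8], [[0.6, -0.2], [0.0, 0.8]]) [571.4, 90.5] [575.7, 93.0]
cutting_oil [277.2, 207.4] [241.9, 178.9] ([546.3, -124.6, -0.2], [[1.2, -0.3], [0.0, 1.3]]) [542.8, -126.2] [549.8, -124.4]
tin [231.9, 193.5] [212.2, 224.9] ([416.6, -50.5, 5.2], [[1.8, -0.3], [0.2, 2.0]]) [410.7, -43.4] [422.4, -49.3]
```

View pics/crop1.png

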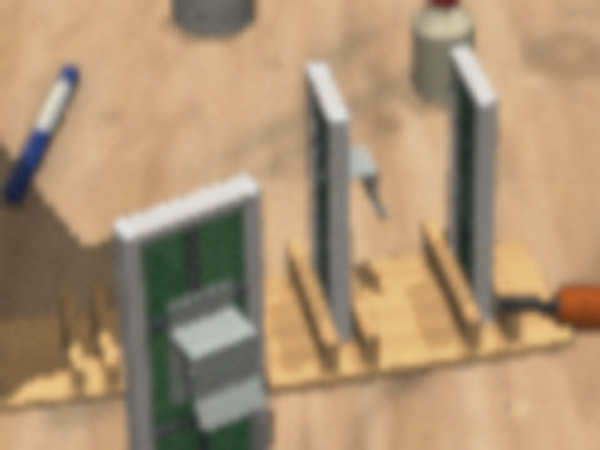

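View pics/crop2.png

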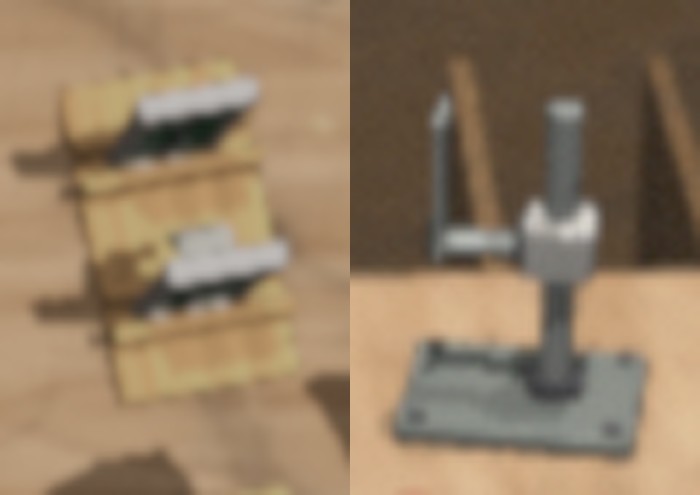

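Confirmed: the left (near) rack panel at (253,229) has the small clip on its back. The right one is plain and the big clipped one stands outside the rack. Rack yaw looks like about +0.18. Next I'll move above it for a wrist view.

```bash
cat >> h.py <<'E'
def to(X,yaw,tilt=(0,0)):
    "shift in tool axes to tool-down pose whose tool y is world y turned by yaw"
    s=arm.read_state();r=R.from_quat(s["ee_rot"])
    g=R.from_euler("z",yaw)*R.from_matrix(np.diag([-1.,1,-1]))
    print("lin",np.round(r.inv().apply(np.array(X)-s["position"]),1).tolist(),"rot",np.round((r.inv()*g).as_rotvec(),3).tolist(),"clock",s["clock"])
E
python3 - <<'E'
from h import *
p=imaging.get_image("wrist");print(np.round(p["T_tool_cam"],3).tolist(),p["fx"],p["cx"],p["cy"])
to([440,-340,300],.18)
E
```

```text
[[-0.0, -0.958, -0.287, 73.182], [1.0, 0.0, -0.001, 0.08], [0.001, -0.287, 0.958, -168.725], [0.0, 0.0, 0.0, 1.0]] 283.20638035688944 254.23510132792663 189.06392897088858
lin [-305.7, 160.5, -96.2] rot [0.0, -0.0, 0.151] clock 2.05
```

arm_command([
  {"grip": 1, "linear": [-51, 27, -16], "rot": [0, 0, 0.025]},
  {"grip": 1, "linear": [-102, 54, -48], "rot": [0, 0, 0.05]},
  {"grip": 1, "linear": [-153, 80, -72], "rot": [0, 0, 0.075]},
  {"grip": 1, "linear": [-204, 107, -96], "rot": [0, 0, 0.1]},
  {"grip": 1, "linear": [-255, 134, -96], "rot": [0, 0, 0.125]},
  {"grip": 1, "linear": [-306, 160, -96], "rot": [0, 0, 0.15]},
  {"grip": 1, "linear": [-306, 160, -96], "rot": [0, 0, 0.15]},
  {"grip": 1, "linear": [-306, 160, -96], "rot": [0, 0, 0.15]},
  {"grip": 1, "linear": [-306, 160, -96], "rot": [0, 0, 0.15]},
])

```text
clock: 3.18
position: [439.7, -341.2, 299.9]
ee_rot: [-0.089, 0.996, -0.0, -0.0]
contact_force: [0.3, 0.3, 0.2]
gripper_width: 85.4
grasp_force: 0.0
```

```bash
cat >> h.py <<'E'
def wrist():
    s=arm.read_state();p=imaging.get_image("wrist")
    T=np.eye(4);T[:3,:3]=R.from_quat(s["ee_rot"]).as_matrix();T[:3,3]=s["position"]
    p["extrinsics"]=np.linalg.inv(T@p["T_tool_cam"]);return p
E
python3 - <<'E'
from h import *
p=wrist();s=arm.read_state();print(s["position"],s["ee_rot"],s["joint_vel"].max())
for q,z in(("panel_center",73),("panel_clip",93),("spare_panel_center",73),("rack",0)):
    print(q,[(np.round(d["pixel"],1).tolist(),round(d["score"],2),onplane(p,d["pixel"],z)) for d in models.tip_of(p,q)[:3]])
np.save("w1.npy",{k:v for k,v in p.items()},allow_pickle=True)
cv2.imwrite("pics/w1.png",cv2.resize(p["frame"][:,:,::-1],(800,600)))
E
```

```text
[ 439.62455685 -341.27242089  299.85099953] [-8.93475088e-02  9.96000513e-01 -2.11665746e-05 -2.84078794e-05] 0.0013166320535371
panel_center [([159.2, 125.0], 0.91, [417.4, -477.4]), ([249.7, 181.8], 0.65, [474.5, -341.8])]
panel_clip [([144.8, 133.9], 0.86, [429.7, -488.8]), ([252.8, 194.4], 0.59, [486.3, -335.1])]
spare_panel_center [([251.5, 226.6], 0.81, [543.4, -326.9])]
rack [([252.9, 78.8], 0.8, [330.8, -363.3]), ([250.0, 191.5], 0.63, [511.3, -336.0])]
```

View pics/w1.png

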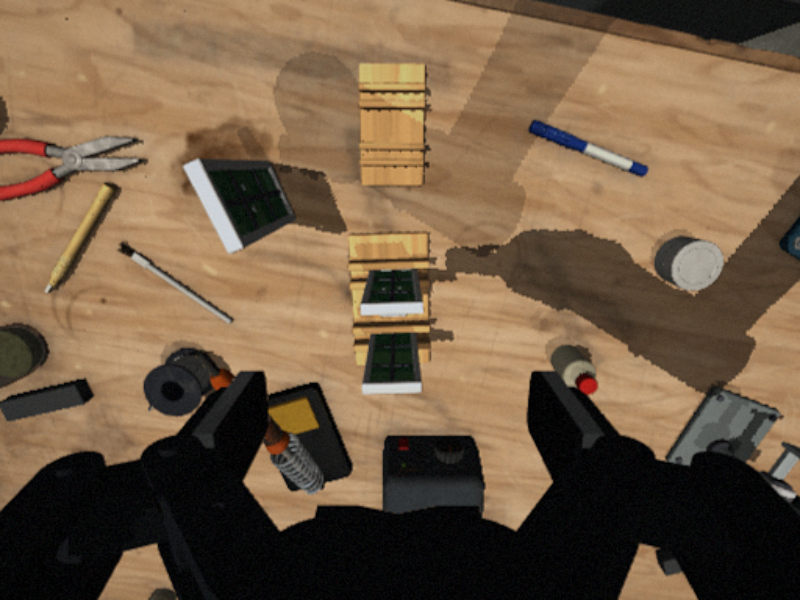

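The wrist view shows the clipped panel's white top strip at (363–422, 310) of 800x600, the plain panel's at (364–420, 388), and both nearly square to the gripper. I'll measure the strips exactly.

Run:
```python
from h import *
p=np.load("w1.npy",allow_pickle=True).item()
f=p["frame"][140:260,215:290].astype(int)
m=((f.min(2)>165)&(f.max(2)-f.min(2)<35)).astype(np.uint8)
n,l,st,c=cv2.connectedComponentsWithStats(m)
for i in range(1,n):
    if st[i,4]<40: continue
    y,x=np.nonzero(l==i)
    w=np.array([onplane(p,(a+215,b+140),138) for a,b in zip(x,y)])
    (cx,cy),(a,b),th=cv2.minAreaRect(w.astype(np.float32))
    d=np.linalg.svd(w-w.mean(0),full_matrices=False)[2][0];d*=np.sign(d[1])
    print(st[i],w.mean(0),(cx,cy),(a,b),"yaw",np.arctan2(-d[0],d[1]))
```

```text
[ 16  54  40   9 292] [ 476.53732877 -339.29109589] (477.1684265136719, -339.3511962890625) (10.455876350402832, 48.066490173339844) yaw 0.21462140893057768
[ 17 105  38   7 229] [ 544.88384279 -327.46157205] (544.6143188476562, -327.43426513671875) (8.747588157653809, 48.246131896972656) yaw 0.21552858255589769
```

```bash
python3 -c "
from h import *
to([477,-339.4,92],.215)"
```

```text
lin [-36.7, -5.0, 207.8] rot [-0.0, 0.0, -0.036] clock 3.425
```

arm_command([
  {"grip": 1, "linear": [-37, -5, 40], "rot": [0, 0, -0.036]},
  {"grip": 1, "linear": [-37, -5, 90], "rot": [0, 0, -0.036]},
  {"grip": 1, "linear": [-37, -5, 130], "rot": [0, 0, -0.036]},
  {"grip": 1, "linear": [-37, -5, 160], "rot": [0, 0, -0.036]},
  {"grip": 1, "linear": [-37, -5, 185], "rot": [0, 0, -0.036]},
  {"grip": 1, "linear": [-37, -5, 200], "rot": [0, 0, -0.036]},
  {"grip": 1, "linear": [-37, -5, 208], "rot": [0, 0, -0.036]},
  {"grip": 1, "linear": [-37, -5, 208], "rot": [0, 0, -0.036]},
  {"grip": 1, "linear": [-37, -5, 208], "rot": [0, 0, -0.036]},
])

```text
clock: 4.55
position: [478.4, -339.0, 92.8]
ee_rot: [-0.108, 0.994, -0.001, 0.001]
contact_force: [0.2, -0.3, -1.1]
gripper_width: 85.1
grasp_force: 0.0
```

arm_command([
  {"grip": 0.4, "linear": [0, 0, 0], "rot": [0, 0, 0]},
  {"grip": 0.4, "linear": [0, 0, 0], "rot": [0, 0, 0]},
  {"grip": 0.3, "linear": [0, 0, 0], "rot": [0, 0, 0]},
  {"grip": 0.3, "linear": [0, 0, 0], "rot": [0, 0, 0]},
  {"grip": 0.3, "linear": [0, 0, 0], "rot": [0, 0, 0]},
  {"grip": 0.3, "linear": [0, 0, 0], "rot": [0, 0, 0]},
])

```text
clock: 5.3
position: [478.5, -339.1, 92.7]
ee_rot: [-0.108, 0.994, -0.001, 0.001]
contact_force: [-0.1, -0.8, 5.8]
gripper_width: 47.8
grasp_force: 62.4
```

arm_command([
  {"grip": 0.3, "linear": [0, 0, -8], "rot": [0, 0, 0]},
  {"grip": 0.3, "linear": [0, 0, -20], "rot": [0, 0, 0]},
  {"grip": 0.3, "linear": [0, 0, -35], "rot": [0, 0, 0]},
  {"grip": 0.3, "linear": [0, 0, -70], "rot": [0, 0, 0]},
  {"grip": 0.3, "linear": [0, 0, -110], "rot": [0, 0, 0]},
  {"grip": 0.3, "linear": [0, 0, -150], "rot": [0, 0, 0]},
  {"grip": 0.3, "linear": [0, 0, -170], "rot": [0, 0, 0]},
  {"grip": 0.3, "linear": [0, 0, -170], "rot": [0, 0, 0]},
  {"grip": 0.3, "linear": [0, 0, -170], "rot": [0, 0, 0]},
  {"grip": 0.3, "linear": [0, 0, -170], "rot": [0, 0, 0]},
])

```text
clock: 6.55
position: [477.1, -338.3, 260.3]
ee_rot: [-0.108, 0.994, 0.001, -0.001]
contact_force: [-0.5, -0.7, -1.1]
gripper_width: 48.6
grasp_force: 62.1
```

Run:
```python
from h import *
# refine stand from top view; blade top from side+top
s=imaging.get_image("side");t=imaging.get_image("top")
for q,a,b in(("panel_center",0,0),("panel_clip",0,0)):
    for n,p in(("s",s),("t",t)): print(q,n,[(np.round(d["pixel"],1).tolist(),round(d["score"],2)) for d in models.tip_of(p,q)[:4]])
np.save("st.npy",[s,t],allow_pickle=True)
big=np.hstack([cv2.resize(s["frame"][110:190,265:325,::-1],(400,533),interpolation=cv2.INTER_CUBIC),cv2.resize(t["frame"][125:185,135:195,::-1],(400,400),interpolation=cv2.INTER_CUBIC).__class__((533,400,3),np.uint8)*0+cv2.copyMakeBorder(cv2.resize(t["frame"][125:185,135:195,::-1],(400,400),interpolation=cv2.INTER_CUBIC),0,133,0,0,cv2.BORDER_CONSTANT)])
cv2.imwrite("pics/crop3.png",big)
print(arm.read_state()["contact_force"],arm.read_state()["position"])
```

```text
panel_center s [([253.7, 168.0], 0.69), ([229.2, 260.9], 0.65), ([253.0, 192.4], 0.34)]
panel_center t [([378.6, 225.2], 0.82), ([338.0, 194.5], 0.58)]
panel_clip s [([230.7, 258.2], 0.69), ([257.1, 159.7], 0.64)]
panel_clip t [([388.0, 225.7], 0.62), ([335.2, 185.3], 0.53)]
[-0.53241286 -0.85392854 -0.26487007] [ 477.72288393 -338.59848559  261.44208496]
```

View pics/crop3.png

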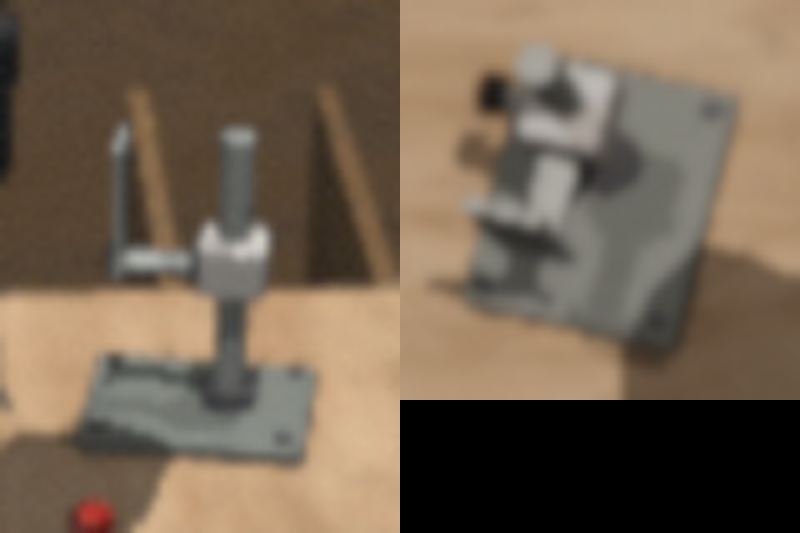

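Crop: the blade top is at about side px (283,129.5) and top px (152,157). The base edges give a stand yaw of about −0.21. I'll carry the panel high over the stand and view it with the wrist camera.

Run:
```python
from h import *
s,t=np.load("st.npy",allow_pickle=True)
print("bladetop",tri((s,t),((283,129.5),(151.8,157.1))))
c=[np.array(onplane(t,u,10)) for u in((145.5,170),(176.2,177.5),(185.2,139.2))]
print("corners",c,"centre",(c[0]+c[2])/2,[np.linalg.norm(c[i]-c[i+1]) for i in(0,1)])
to([632,80,350],-.21)
```

```text
bladetop ([569.6, 88.9, 148.7], [[-0.6, 0.1], [-0.0, -0.8]])
corners [array([564.7, 135.6]), array([546.6,  52. ]), array([653.6,  33.5])] centre [609.15  84.55] [np.float64(85.53695107963576), np.float64(108.58752230343964)]
lin [-240.7, 375.6, -88.6] rot [0.0, -0.001, 0.427] clock 6.85
```

arm_command([
  {"grip": 0.3, "linear": [-15, 25, -40], "rot": [0, 0, 0.03]},
  {"grip": 0.3, "linear": [-45, 70, -75], "rot": [0, 0, 0.08]},
  {"grip": 0.3, "linear": [-75, 120, -89], "rot": [0, 0, 0.14]},
  {"grip": 0.3, "linear": [-107, 170, -89], "rot": [0, 0, 0.2]},
  {"grip": 0.3, "linear": [-140, 220, -89], "rot": [0, 0, 0.26]},
  {"grip": 0.3, "linear": [-172, 270, -89], "rot": [0, 0, 0.31]},
  {"grip": 0.3, "linear": [-204, 320, -89], "rot": [0, 0, 0.36]},
  {"grip": 0.3, "linear": [-228, 355, -89], "rot": [0, 0, 0.4]},
  {"grip": 0.3, "linear": [-241, 376, -89], "rot": [0, 0, 0.427]},
  {"grip": 0.3, "linear": [-241, 376, -89], "rot": [0, 0, 0.427]},
])

```text
clock: 8.1
position: [632.6, 82.2, 349.6]
ee_rot: [0.104, 0.995, -0.0, -0.001]
contact_force: [1.0, -0.2, -0.1]
gripper_width: 48.1
grasp_force: 62.4
```

arm_command([
  {"grip": 0.3, "linear": [0, 0, 0], "rot": [0, 0, 0]},
  {"grip": 0.3, "linear": [0, 0, 0], "rot": [0, 0, 0]},
])

```text
clock: 8.35
position: [632.0, 79.4, 351.3]
ee_rot: [0.105, 0.994, 0.0, 0.0]
contact_force: [-0.6, 0.2, -0.5]
gripper_width: 48.1
grasp_force: 62.4
```

Run:
```python
from h import *
p=wrist();s=arm.read_state();print(s["position"],s["ee_rot"],s["contact_force"],s["clock"])
for q,z in(("stand",0),("blade_foot",0),("panel_center",0),("panel_clip",0)):
    print(q,[(np.round(d["pixel"],1).tolist(),round(d["score"],2),onplane(p,d["pixel"],z)) for d in models.tip_of(p,q)[:3]])
np.save("w2.npy",{k:v for k,v in p.items()},allow_pickle=True)
cv2.imwrite("pics/w2.png",cv2.resize(p["frame"][:,:,::-1],(800,600),interpolation=cv2.INTER_CUBIC))
```

```text
[632.02420368  79.41453786 351.28109297] [1.05460007e-01 9.94423507e-01 9.25599803e-05 2.60308663e-04] [ 0.32782484  0.81284524 -0.39227312] 8.4
stand [([257.3, 140.2], 0.69, [623.2, 86.7])]
blade_foot []
panel_center [([251.1, 209.0], 0.61, [751.5, 47.2])]
panel_clip [([256.5, 238.9], 0.76, [816.8, 44.2])]
```

View pics/w2.png

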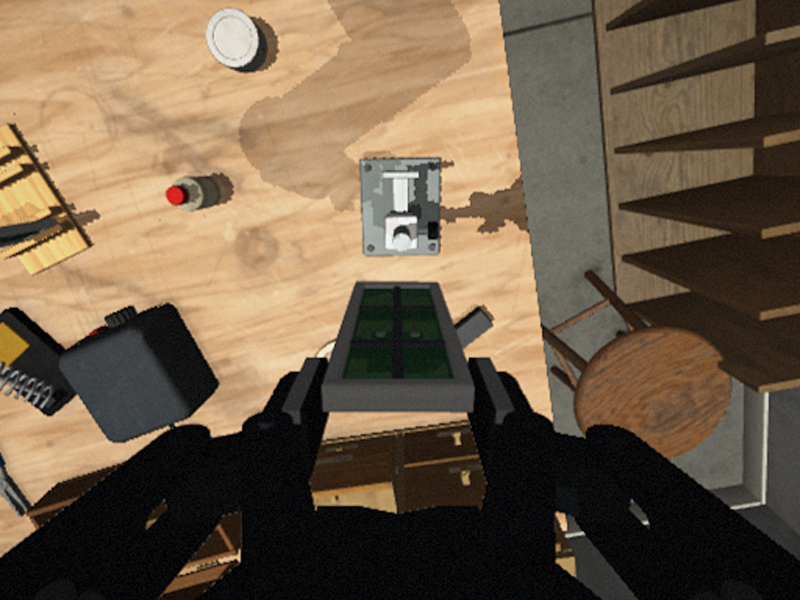

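The wrist view shows the stand square to the tool: base at (361–441, 158–254), blade top strip near (383–418, 175), post top at (403,238), and the panel held upright. I'll enlarge the stand for exact pixels.

Run:
```python
from h import *
p=np.load("w2.npy",allow_pickle=True).item()
cv2.imwrite("pics/c4.png",cv2.resize(p["frame"][96:168,222:292,::-1],(583,600),interpolation=cv2.INTER_CUBIC))
g=p["frame"].mean(2).astype(int)
print(g[106:120,242:272])
```

```text
[[140 164 166 135 130 132 132 134 127 131 141 162 148 162 162 162 162 151
  107  65  68  89 121  68  62  69  74  71  74  71]
 [136 143 161 134 131 133 132 132 132 130 138 167 163 166 165 162 167 164
  146  63  75  64  67  70  74  73  71  75  73  74]
 [133 142 152 131 131 119 121 123 121 120 126 152 150 152 155 152 151 150
  139  64  87  82  80  63  68  73  72  73  76  72]
 [133 135 125 107 103  79  74  76  78  81  87  96  97  99 100  99  98 102
   97  69  96 100  97  82  88  92  66  75  75  74]
 [136 145 133 147 167 163 159 166 160 163 165 161 169 169 159 163 169 169
  164 171 177 179 179 177 182 173  60  75  75  72]
 [139 151 154 200 230 228 229 234 229 233 234 234 237 233 228 233 234 232
  224 227 232 231 231 226 229 217  64  76  77  73]
 [130 143 167 194 227 224 226 229 228 230 228 231 232 224 227 231 227 220
  221 229 229 232 228 228 234 222  67  71  78  70]
 [132 143 167 171 200 198 199 195 196 201 206 211 203 198 203 202 193 194
  197 193 201 198 193 193 190 178  66  80  76  71]
 [129 138 147 128 126 129 122 118 115 144 209 204 197 198 197 190 186 196
  184 114 147 137 126  89  52  60  74  76  72  72]
 [132 146 127 132 132 129 127 126 126 169 242 238 237 235 234 229 230 233
  223 133 159 161 146  66  68  79  72  72  76  73]
 [140 161 141 128 128 128 130 125 125 172 238 236 233 233 231 226 225 233
  221 133 162 160 151  70  73  73  75  75  77  75]
 [141 164 160 127 127 129 130 128 125 165 238 236 232 234 231 226 227 233
  221 133 159 162 148  67  72  74  73  77  73  77]
 [137 167 160 128 133 126 132 126 124 166 237 237 233 233 231 226 229 233
  224 138 160 163 150  65  74  73  76  73  77  76]
 [135 172 160 129 129 130 128 129 124 167 236 236 233 231 232 227 229 233
  220 119 161 161 152 109  75  75  77  73  79  77]]
```

View pics/c4.png

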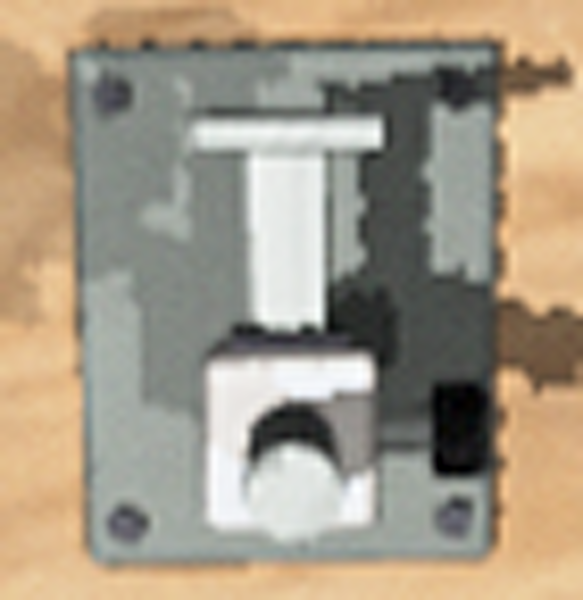

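Run:
```python
from h import *
p=np.load("w2.npy",allow_pickle=True).item()
s,t=np.load("st.npy",allow_pickle=True)
u=(256.1,111.6)
for z in(140,150,160):
    a,b=[np.array(onplane(p,(x,111.6),z)) for x in(244.7,267.45)]
    print(z,onplane(p,u,z),"width",np.linalg.norm(a-b))
print(tri((p,t),(u,(151.8,157.1))),tri((s,p),((283,129.5),u)))
# base corners at z=10 in w2 crop
sc=583/70
c=[np.array(onplane(p,(222+a/sc-.5,96+b/sc-.5),10)) for a,b in((70,45),(500,45),(490,555),(92,560))]
e=c[1]-c[0];print(np.round(c,1).tolist(),np.mean(c,0),[np.linalg.norm(c[i]-c[i-1]) for i in range(4)],"yaw",np.arctan2(-e[0],e[1]),np.arctan2(*(c[2]-c[1])[::-1]),np.arctan2(*(c[3]-c[0])[::-1]))
```

```text
140 [570.0, 94.9] width 29.45980312222063
150 [569.7, 94.9] width 28.635642126552707
160 [569.5, 94.9] width 27.930270317345652
([571.6, 93.6, 130.1], [[-0.8, 1.3], [-0.2, 0.2]]) ([571.3, 94.9, 146.6], [[-0.2, 0.0], [0.2, 1.2]])
[[546.4, 54.7], [565.1, 141.5], [669.7, 119.8], [652.5, 34.2]] [608.425  87.55 ] [np.float64(108.06229684769802), np.float64(88.7914973406801), np.float64(106.82719691164795), np.float64(87.31093860450706)] yaw -0.21219456773392864 -0.20455534203924544 -0.1908620774974592
```

Run:
```python
from h import *
from scipy.optimize import least_squares
p=np.load("w2.npy",allow_pickle=True).item()
g=p["frame"].mean(2)
print(176,g[174:190,245:266].mean(1).round().astype(int).tolist())
print(236,g[236:268,245:266].mean(1).round().astype(int).tolist())
for r in(185,200,220,240,252,258):print(r,g[r,205:235].astype(int).tolist(),g[r,275:308].astype(int).tolist())
```

```text
176 [204, 204, 203, 202, 205, 183, 101, 63, 78, 75, 54, 21, 24, 25, 26, 27]
236 [21, 20, 25, 27, 27, 27, 43, 57, 56, 60, 68, 74, 76, 78, 79, 79, 80, 78, 77, 77, 76, 76, 77, 77, 78, 77, 69, 111, 166, 173, 165, 166]
185 [188, 190, 192, 192, 189, 193, 188, 187, 183, 182, 185, 183, 187, 187, 190, 191, 193, 192, 192, 194, 165, 76, 57, 57, 58, 58, 59, 46, 24, 17] [40, 55, 57, 61, 59, 55, 64, 122, 183, 177, 172, 166, 172, 166, 165, 168, 170, 170, 174, 176, 179, 183, 194, 191, 195, 198, 197, 199, 197, 196, 194, 194, 192]
200 [181, 176, 177, 175, 174, 176, 177, 171, 173, 174, 176, 173, 176, 181, 177, 154, 58, 59, 59, 59, 61, 59, 60, 51, 36, 17, 16, 16, 22, 15] [15, 18, 14, 22, 40, 57, 58, 58, 61, 56, 54, 53, 98, 181, 194, 195, 197, 198, 193, 191, 179, 161, 164, 157, 123, 49, 12, 10, 19, 34, 56, 79, 90]
220 [173, 172, 146, 108, 136, 176, 207, 233, 217, 66, 51, 62, 58, 57, 56, 57, 53, 54, 49, 30, 26, 25, 27, 27, 23, 18, 25, 29, 20, 23] [28, 25, 28, 22, 25, 23, 25, 30, 21, 32, 49, 51, 58, 59, 56, 57, 55, 59, 58, 62, 80, 88, 87, 90, 117, 161, 187, 181, 177, 180, 182, 179, 185]
240 [0, 0, 24, 56, 58, 58, 55, 59, 59, 60, 56, 50, 51, 52, 35, 25, 18, 31, 33, 31, 29, 28, 30, 29, 28, 33, 30, 29, 32, 34] [30, 31, 33, 29, 29, 32, 29, 27, 28, 29, 32, 32, 18, 18, 26, 45, 52, 53, 58, 60, 56, 58, 59, 58, 59, 53, 42, 7, 9, 8, 9, 6, 9]
252 [28, 62, 80, 77, 74, 82, 78, 79, 79, 78, 84, 76, 81, 76, 78, 77, 81, 73, 77, 82, 81, 81, 79, 80, 83, 78, 76, 79, 83, 74] [78, 80, 79, 75, 79, 78, 82, 80, 81, 79, 79, 80, 79, 82, 78, 79, 77, 80, 77, 80, 76, 78, 79, 79, 82, 79, 82, 77, 50, 1, 10, 11, 2]
258 [16, 50, 78, 76, 79, 78, 74, 74, 74, 78, 78, 76, 75, 75, 77, 75, 79, 77, 79, 76, 78, 76, 80, 78, 78, 73, 75, 79, 81, 77] [78, 77, 79, 76, 76, 78, 77, 76, 74, 75, 78, 74, 75, 81, 74, 73, 74, 74, 77, 81, 78, 77, 77, 74, 78, 74, 77, 71, 20, 1, 0, 1, 6]
```

Run:
```python
from h import *
from scipy.optimize import least_squares
p=np.load("w2.npy",allow_pickle=True).item()
Ti=np.linalg.inv(p["T_tool_cam"]);f,cy=p["fy"],p["cy"]
def row(x,z):
    c=Ti@[x,0,z,1];return cy+f*c[1]/c[2]
obs=np.array([179.9,246,262.6])
def res(v,zc=None):
    if zc is None: x,t,zc=v
    else: x,t=v
    return np.array([row(x+5-65*t,zc+65),row(x+5+65*t,zc-65),row(x-5+65*t,zc-65)])-obs
print(least_squares(res,[0,0,20]).x)
for zc in(17,20,23):
    r=least_squares(res,[0,0],args=(zc,));print(zc,r.x,r.fun)
s=arm.read_state();T=np.linalg.inv(p["extrinsics"])@Ti
# blade top in tool coords at z 147
b=np.linalg.inv(T)@[569.8,94.9,147,1];print("blade in tool",b)
```

```text
[-3.12120372e+00 -1.51889139e-02  3.19676078e+01]
17 [3.10925552 0.01973889] [ 3.08506571e-08 -1.00656823e+00  1.05015117e+00]
20 [1.86063631 0.01274082] [ 4.33815529e-07 -7.85739079e-01  8.18918955e-01]
23 [0.6119264  0.00574135] [ 2.58944993e-07 -5.75137333e-01  5.98837517e-01]
blade in tool [ 64.19572154   2.06268865 204.23589452   1.        ]
```

```bash
python3 -c "
from h import *
to([559.7,97,280],-.21)"
```

```text
lin [74.4, 1.6, 71.1] rot [0.0, 0.0, -0.001] clock 8.6
```

arm_command([
  {"grip": 0.3, "linear": [25, 1, 0], "rot": [0, 0, 0]},
  {"grip": 0.3, "linear": [55, 1.6, 5], "rot": [0, 0, 0]},
  {"grip": 0.3, "linear": [74.4, 1.6, 20], "rot": [0, 0, 0]},
  {"grip": 0.3, "linear": [74.4, 1.6, 40], "rot": [0, 0, 0]},
  {"grip": 0.3, "linear": [74.4, 1.6, 60], "rot": [0, 0, 0]},
  {"grip": 0.3, "linear": [74.4, 1.6, 71], "rot": [0, 0, 0]},
  {"grip": 0.3, "linear": [74.4, 1.6, 71], "rot": [0, 0, 0]},
  {"grip": 0.3, "linear": [74.4, 1.6, 71], "rot": [0, 0, 0]},
  {"grip": 0.3, "linear": [74.4, 1.6, 71], "rot": [0, 0, 0]},
])

```text
clock: 9.72
position: [560.3, 97.6, 280.7]
ee_rot: [0.105, 0.994, 0.0, 0.001]
contact_force: [0.2, -0.3, -0.9]
gripper_width: 48.2
grasp_force: 62.3
```

Run:
```python
from h import *
for i in range(3):
    p=wrist();s=arm.read_state();print(s["position"],s["contact_force"])
to([559.7,97,208],-.21)
sd=imaging.get_image("side")
np.save("w3.npy",p,allow_pickle=True)
a=cv2.resize(sd["frame"][75:185,235:335,::-1],(545,600),interpolation=cv2.INTER_CUBIC)
cv2.imwrite("pics/c5.png",a)
```

```text
[560.14181232  97.55167106 280.52692745] [-1.30493233 -0.49852859 -1.08169559]
[560.06805984  97.57186149 280.37296331] [ 0.29683483 -0.42373493 -0.68312113]
[559.99654481  97.55355724 280.24708393] [ 0.0652797  -0.38894837 -1.53571079]
lin [0.2, -0.6, 72.2] rot [0.0, 0.001, -0.0] clock 9.875
```

View pics/c5.png

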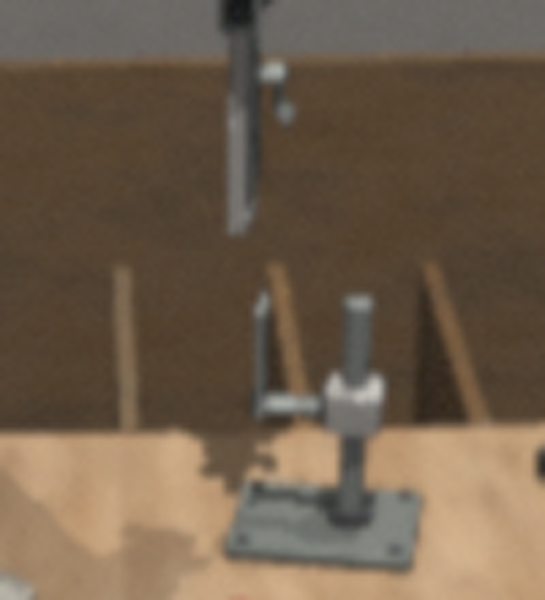

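The side crop shows the clip above the blade: panel back at crop px 255, leg at about 280, blade at 262. The alignment is good, so I'll lower in stages.

arm_command([
  {"grip": 0.3, "linear": [0, -0.6, 15], "rot": [0, 0, 0]},
  {"grip": 0.3, "linear": [0, -0.6, 30], "rot": [0, 0, 0]},
  {"grip": 0.3, "linear": [0, -0.6, 42], "rot": [0, 0, 0]},
  {"grip": 0.3, "linear": [0, -0.6, 54], "rot": [0, 0, 0]},
  {"grip": 0.3, "linear": [0, -0.6, 64], "rot": [0, 0, 0]},
  {"grip": 0.3, "linear": [0, -0.6, 72], "rot": [0, 0, 0]},
  {"grip": 0.3, "linear": [0, -0.6, 75], "rot": [0, 0, 0]},
  {"grip": 0.3, "linear": [0, -0.6, 75], "rot": [0, 0, 0]},
  {"grip": 0.3, "linear": [0, -0.6, 75], "rot": [0, 0, 0]},
])

```text
clock: 11.05
position: [560.0, 97.0, 205.3]
ee_rot: [0.105, 0.994, 0.0, 0.0]
contact_force: [0.6, 0.1, 0.1]
gripper_width: 48.2
grasp_force: 62.4
```

arm_command([
  {"grip": 0.3, "linear": [0, 0, 4], "rot": [0, 0, 0]},
  {"grip": 0.3, "linear": [0, 0, 8], "rot": [0, 0, 0]},
  {"grip": 0.3, "linear": [0, 0, 12], "rot": [0, 0, 0]},
  {"grip": 0.3, "linear": [0, 0, 16], "rot": [0, 0, 0]},
  {"grip": 0.3, "linear": [0, 0, 18], "rot": [0, 0, 0]},
  {"grip": 0.3, "linear": [0, 0, 18], "rot": [0, 0, 0]},
  {"grip": 0.3, "linear": [0, 0, 18], "rot": [0, 0, 0]},
])

```text
clock: 11.92
position: [559.8, 96.9, 187.0]
ee_rot: [0.105, 0.994, 0.0, 0.0]
contact_force: [-0.2, -0.7, -1.2]
gripper_width: 48.3
grasp_force: 62.4
```

arm_command([
  {"grip": 0.3, "linear": [0, 0, 2], "rot": [0, 0, 0]},
  {"grip": 0.3, "linear": [0, 0, 4], "rot": [0, 0, 0]},
  {"grip": 0.3, "linear": [0, 0, 5], "rot": [0, 0, 0]},
  {"grip": 0.3, "linear": [0, 0, 5], "rot": [0, 0, 0]},
])

```text
clock: 12.42
position: [559.6, 96.9, 181.7]
ee_rot: [0.105, 0.994, -0.0, -0.0]
contact_force: [0.1, -0.7, -0.9]
gripper_width: 48.4
grasp_force: 62.4
```

arm_command([
  {"grip": 0.3, "linear": [0, 0, 2], "rot": [0, 0, 0]},
  {"grip": 0.3, "linear": [0, 0, 4], "rot": [0, 0, 0]},
  {"grip": 0.3, "linear": [0, 0, 4], "rot": [0, 0, 0]},
  {"grip": 0.3, "linear": [0, 0, 4], "rot": [0, 0, 0]},
])

```text
clock: 12.92
position: [559.7, 96.9, 177.8]
ee_rot: [0.105, 0.994, -0.0, 0.0]
contact_force: [1.5, -0.4, -1.1]
gripper_width: 48.1
grasp_force: 62.4
```

arm_command([
  {"grip": 0.3, "linear": [0, 0, 2], "rot": [0, 0, 0]},
  {"grip": 0.3, "linear": [0, 0, 3], "rot": [0, 0, 0]},
  {"grip": 0.3, "linear": [0, 0, 3], "rot": [0, 0, 0]},
  {"grip": 0.3, "linear": [0, 0, 3], "rot": [0, 0, 0]},
])

```text
clock: 13.42
position: [559.7, 96.9, 174.8]
ee_rot: [0.105, 0.994, -0.0, 0.0]
contact_force: [-0.7, 0.3, -1.7]
gripper_width: 47.9
grasp_force: 62.4
```

arm_command([
  {"grip": 0.3, "linear": [0, 0, 2], "rot": [0, 0, 0]},
  {"grip": 0.3, "linear": [0, 0, 4], "rot": [0, 0, 0]},
  {"grip": 0.3, "linear": [0, 0, 4], "rot": [0, 0, 0]},
])

```text
clock: 13.8
position: [559.5, 96.8, 170.5]
ee_rot: [0.105, 0.994, -0.0, -0.0]
contact_force: [-0.5, 0.1, -0.9]
gripper_width: 48.0
grasp_force: 62.4
```

arm_command([
  {"grip": 0.3, "linear": [0, 0, 2], "rot": [0, 0, 0]},
  {"grip": 0.3, "linear": [0, 0, 4], "rot": [0, 0, 0]},
  {"grip": 0.3, "linear": [0, 0, 4], "rot": [0, 0, 0]},
])

```text
clock: 14.18
position: [559.5, 96.9, 166.6]
ee_rot: [0.105, 0.994, -0.0, -0.0]
contact_force: [0.2, 0.2, -1.1]
gripper_width: 48.2
grasp_force: 62.4
```

arm_command([
  {"grip": 0.3, "linear": [0, 0, 2], "rot": [0, 0, 0]},
  {"grip": 0.3, "linear": [0, 0, 4], "rot": [0, 0, 0]},
  {"grip": 0.3, "linear": [0, 0, 4], "rot": [0, 0, 0]},
])

```text
clock: 14.55
position: [559.5, 96.8, 162.6]
ee_rot: [0.105, 0.994, -0.0, -0.0]
contact_force: [-0.0, -0.2, -0.7]
gripper_width: 48.4
grasp_force: 62.4
```

arm_command([
  {"grip": 0.3, "linear": [0, 0, 2], "rot": [0, 0, 0]},
  {"grip": 0.3, "linear": [0, 0, 3], "rot": [0, 0, 0]},
  {"grip": 0.3, "linear": [0, 0, 3], "rot": [0, 0, 0]},
])

```text
clock: 14.92
position: [559.6, 96.9, 159.7]
ee_rot: [0.105, 0.994, -0.0, -0.0]
contact_force: [0.1, -0.5, -0.7]
gripper_width: 48.1
grasp_force: 62.4
```

arm_command([
  {"grip": 0.3, "linear": [0, 0, 2], "rot": [0, 0, 0]},
  {"grip": 0.3, "linear": [0, 0, 3], "rot": [0, 0, 0]},
  {"grip": 0.3, "linear": [0, 0, 3], "rot": [0, 0, 0]},
])

```text
clock: 15.3
position: [559.6, 96.9, 156.7]
ee_rot: [0.105, 0.994, -0.0, -0.0]
contact_force: [0.1, -0.2, -1.9]
gripper_width: 47.9
grasp_force: 62.4
```

arm_command([
  {"grip": 0.3, "linear": [0, 0, 2], "rot": [0, 0, 0]},
  {"grip": 0.3, "linear": [0, 0, 3], "rot": [0, 0, 0]},
  {"grip": 0.3, "linear": [0, 0, 3], "rot": [0, 0, 0]},
])

```text
clock: 15.68
position: [559.6, 96.9, 153.7]
ee_rot: [0.105, 0.994, -0.0, -0.0]
contact_force: [0.9, 0.3, -1.5]
gripper_width: 48.3
grasp_force: 62.4
```

arm_command([
  {"grip": 0.3, "linear": [0, 0, 2], "rot": [0, 0, 0]},
  {"grip": 0.3, "linear": [0, 0, 3], "rot": [0, 0, 0]},
  {"grip": 0.3, "linear": [0, 0, 3], "rot": [0, 0, 0]},
])

```text
clock: 16.05
position: [559.6, 96.9, 150.7]
ee_rot: [0.105, 0.994, -0.0, -0.0]
contact_force: [-0.3, 0.2, -1.4]
gripper_width: 48.3
grasp_force: 62.4
```

arm_command([
  {"grip": 0.3, "linear": [0, 0, 2], "rot": [0, 0, 0]},
  {"grip": 0.3, "linear": [0, 0, 3], "rot": [0, 0, 0]},
  {"grip": 0.3, "linear": [0, 0, 3], "rot": [0, 0, 0]},
])

```text
clock: 16.42
position: [559.6, 96.9, 147.7]
ee_rot: [0.105, 0.994, -0.0, -0.0]
contact_force: [0.3, 0.7, 0.0]
gripper_width: 48.2
grasp_force: 62.4
```

arm_command([
  {"grip": 0.3, "linear": [0, 0, 1], "rot": [0, 0, 0]},
  {"grip": 0.3, "linear": [0, 0, 2], "rot": [0, 0, 0]},
  {"grip": 0.3, "linear": [0, 0, 2], "rot": [0, 0, 0]},
])

```text
clock: 16.8
position: [559.6, 96.9, 145.7]
ee_rot: [0.105, 0.994, -0.0, -0.0]
contact_force: [-0.2, 1.2, -1.6]
gripper_width: 48.5
grasp_force: 62.4
```

```bash
cat > f.py <<'E'
from h import *
v=[]
for i in range(4): imaging.get_image("side"); s=arm.read_state(); v.append(s["contact_force"])
print(np.mean(v,0),np.std(v,0),s["position"],s["wrist_torque"],s["clock"])
E
python3 f.py
```

```text
[ 0.30220722 -0.15551422 -1.07682938] [0.28041576 0.35291433 0.386105  ] [559.70786919  96.89344131 145.84776168] [ 0.00456008 -0.00084595  0.041398  ] 17.0
```

Still free (mean fz −1.1). I'll continue down.

arm_command([
  {"grip": 0.3, "linear": [0, 0, 2], "rot": [0, 0, 0]},
  {"grip": 0.3, "linear": [0, 0, 2.5], "rot": [0, 0, 0]},
  {"grip": 0.3, "linear": [0, 0, 2.5], "rot": [0, 0, 0]},
])

```text
clock: 17.38
position: [559.8, 97.0, 143.5]
ee_rot: [0.105, 0.994, 0.0, 0.0]
contact_force: [-0.8, 0.7, 0.6]
gripper_width: 48.3
grasp_force: 62.5
```

```bash
python3 f.py
```

```text
[-0.81839167  0.22078371  0.68243039] [0.54684507 0.70937433 0.39625307] [559.76564489  96.96575512 143.46596004] [0.15671279 0.07930381 0.0010333 ] 17.575
```

Contact on the clip top (Δ≈1.7 N). I'll tug further, watching the force.

arm_command([
  {"grip": 0.3, "linear": [0, 0, 1], "rot": [0, 0, 0]},
  {"grip": 0.3, "linear": [0, 0, 1.7], "rot": [0, 0, 0]},
  {"grip": 0.3, "linear": [0, 0, 1.7], "rot": [0, 0, 0]},
])

```text
clock: 17.95
position: [559.8, 97.0, 142.0]
ee_rot: [0.105, 0.994, 0.0, 0.0]
contact_force: [-1.6, 1.1, 4.8]
gripper_width: 48.2
grasp_force: 62.8
```

```bash
python3 f.py
```

```text
[-1.44040664  0.98144948  3.43464545] [0.66458218 0.88537441 0.29177203] [559.77111135  96.93798438 141.8461858 ] [0.2625281  0.41023715 0.01986865] 18.15
```

arm_command([
  {"grip": 0.3, "linear": [0, 0, 0.8], "rot": [0, 0, 0]},
  {"grip": 0.3, "linear": [0, 0, 1.5], "rot": [0, 0, 0]},
  {"grip": 0.3, "linear": [0, 0, 1.5], "rot": [0, 0, 0]},
  {"grip": 0.3, "linear": [0, 0, 1.5], "rot": [0, 0, 0]},
  {"grip": 0.3, "linear": [0, 0, 1.5], "rot": [0, 0, 0]},
  {"grip": 0.3, "linear": [0, 0, 1.5], "rot": [0, 0, 0]},
  {"grip": 0.3, "linear": [0, 0, 1.5], "rot": [0, 0, 0]},
  {"grip": 0.3, "linear": [0, 0, 1.5], "rot": [0, 0, 0]},
  {"grip": 0.3, "linear": [0, 0, 1.5], "rot": [0, 0, 0]},
])

```text
clock: 19.27
position: [559.7, 97.0, 140.6]
ee_rot: [0.105, 0.994, 0.0, 0.0]
contact_force: [-2.6, 0.8, 5.8]
gripper_width: 48.2
grasp_force: 63.0
```

```bash
python3 f.py
```

```text
[-2.40756759  1.21488648  5.92793684] [0.38109929 0.22179742 0.37067403] [559.71732127  96.93053333 140.57923123] [0.36905775 0.68220094 0.04419415] 19.475
```

Load was about 7 N for over a second. Now I'll ease off until the hand force is about zero.

arm_command([
  {"grip": 0.3, "linear": [0, 0, -1], "rot": [0, 0, 0]},
  {"grip": 0.3, "linear": [0, 0, -2], "rot": [0, 0, 0]},
  {"grip": 0.3, "linear": [0, 0, -2.8], "rot": [0, 0, 0]},
  {"grip": 0.3, "linear": [0, 0, -2.8], "rot": [0, 0, 0]},
  {"grip": 0.3, "linear": [0, 0, -2.8], "rot": [0, 0, 0]},
])

```text
clock: 20.1
position: [559.7, 96.9, 142.7]
ee_rot: [0.105, 0.994, -0.0, -0.0]
contact_force: [-0.6, 0.2, 2.1]
gripper_width: 48.0
grasp_force: 62.7
```

```bash
python3 f.py
```

```text
[-1.08786614  0.77768348  1.86142009] [0.40861261 0.30961633 0.89689167] [559.70014884  96.89719957 142.77782453] [ 0.20381606  0.14129514 -0.02975328] 20.3
```

arm_command([
  {"grip": 0.3, "linear": [0, 0, -0.7], "rot": [0, 0, 0]},
  {"grip": 0.3, "linear": [0, 0, -0.7], "rot": [0, 0, 0]},
  {"grip": 0.3, "linear": [0, 0, -0.7], "rot": [0, 0, 0]},
])

```text
clock: 20.68
position: [559.7, 96.9, 143.5]
ee_rot: [0.105, 0.994, 0.0, -0.0]
contact_force: [0.5, 0.1, -0.0]
gripper_width: 48.4
grasp_force: 62.6
```

```bash
python3 f.py
```

```text
[-0.11180809  0.97686935  0.46867138] [0.29423877 0.37759936 0.42286221] [559.66709052  96.87559614 143.53382656] [ 0.18895583 -0.0425363  -0.01472229] 20.875
```

Hand force is near zero, so the hook carries about 1.5 N. I'll open gently.

arm_command([
  {"grip": 0.58, "linear": [0, 0, 0], "rot": [0, 0, 0]},
  {"grip": 0.62, "linear": [0, 0, 0], "rot": [0, 0, 0]},
  {"grip": 0.66, "linear": [0, 0, 0], "rot": [0, 0, 0]},
  {"grip": 0.72, "linear": [0, 0, 0], "rot": [0, 0, 0]},
  {"grip": 0.8, "linear": [0, 0, 0], "rot": [0, 0, 0]},
  {"grip": 0.9, "linear": [0, 0, 0], "rot": [0, 0, 0]},
  {"grip": 1, "linear": [0, 0, 0], "rot": [0, 0, 0]},
  {"grip": 1, "linear": [0, 0, 0], "rot": [0, 0, 0]},
  {"grip": 1, "linear": [0, 0, 0], "rot": [0, 0, 0]},
])

```text
clock: 22.0
position: [559.7, 96.9, 143.6]
ee_rot: [0.105, 0.994, 0.0, -0.0]
contact_force: [0.0, -0.7, 0.1]
gripper_width: 85.3
grasp_force: 0.0
```

```bash
python3 f.py
python3 - <<'E'
from h import *
s=imaging.get_image("side");w=wrist()
a=cv2.resize(s["frame"][75:185,245:335,::-1],(490,600),interpolation=cv2.INTER_CUBIC)
b=cv2.resize(w["frame"][150:384,190:320,::-1],(310,558));b=cv2.copyMakeBorder(b,0,42,0,0,cv2.BORDER_CONSTANT)
cv2.imwrite("pics/c6.png",np.hstack([a,b]))
E
```

```text
[-0.24407327 -0.57795177 -0.21406349] [0.60322963 0.33807027 0.46391839] [559.65725069  96.91407897 143.59365385] [-0.01737172 -0.02570682  0.0776413 ] 22.2
```

View pics/c6.png

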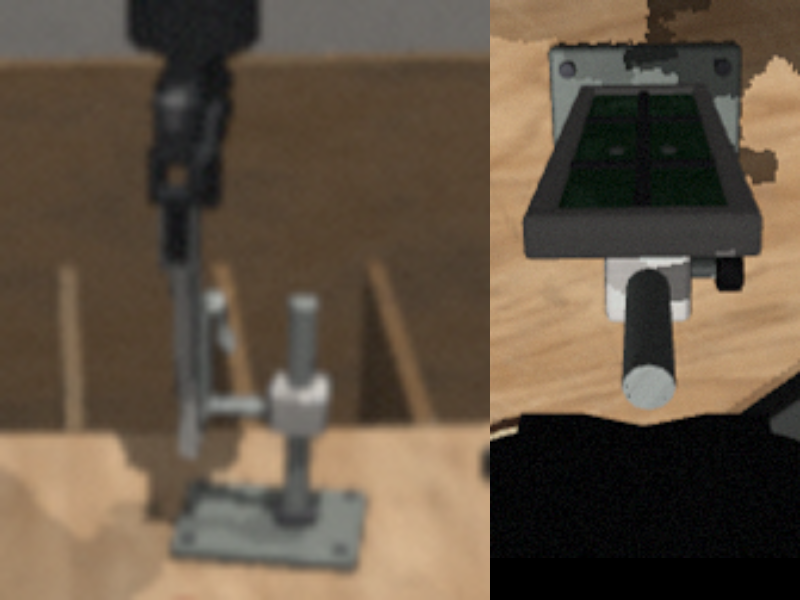

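The picture shows the panel hanging upright with its clip over the blade (crop px (215,300)), the fingers open on both sides. I'll retreat straight up.

arm_command([
  {"grip": 1, "linear": [0, 0, -5], "rot": [0, 0, 0]},
  {"grip": 1, "linear": [0, 0, -15], "rot": [0, 0, 0]},
  {"grip": 1, "linear": [0, 0, -30], "rot": [0, 0, 0]},
  {"grip": 1, "linear": [0, 0, -50], "rot": [0, 0, 0]},
  {"grip": 1, "linear": [0, 0, -75], "rot": [0, 0, 0]},
  {"grip": 1, "linear": [0, 0, -100], "rot": [0, 0, 0]},
  {"grip": 1, "linear": [0, 0, -120], "rot": [0, 0, 0]},
  {"grip": 1, "linear": [0, 0, -120], "rot": [0, 0, 0]},
  {"grip": 1, "linear": [0, 0, -120], "rot": [0, 0, 0]},
  {"grip": 1, "linear": [0, 0, -120], "rot": [0, 0, 0]},
])

```text
clock: 23.55
position: [559.2, 96.7, 262.6]
ee_rot: [0.105, 0.994, -0.0, -0.001]
contact_force: [-0.6, -0.1, 0.3]
gripper_width: 85.3
grasp_force: 0.0
```

arm_command([
  {"grip": 1, "linear": [0, 0, 0], "rot": [0, 0, 0]},
  {"grip": 1, "linear": [0, 0, 0], "rot": [0, 0, 0]},
  {"grip": 1, "linear": [0, 0, 0], "rot": [0, 0, 0]},
  {"grip": 1, "linear": [0, 0, 0], "rot": [0, 0, 0]},
  {"grip": 1, "linear": [0, 0, 0], "rot": [0, 0, 0]},
  {"grip": 1, "linear": [0, 0, 0], "rot": [0, 0, 0]},
])

```text
clock: 24.3
position: [559.7, 96.9, 263.6]
ee_rot: [0.105, 0.994, 0.0, 0.0]
contact_force: [-0.3, 0.6, -0.3]
gripper_width: 85.7
grasp_force: 0.0
```

Run:
```python
from h import *
s=imaging.get_image("side");t=imaging.get_image("top")
for q in("panel_center","panel_clip"):
    for p in(s,t): print(q,[(np.round(d["pixel"],1).tolist(),round(d["score"],2)) for d in models.tip_of(p,q)[:4]])
print("expected",proj(s,[558.5,97.3,123]),proj(t,[558.5,97.3,123]))
print(job.job_done())
```

```text
panel_center [([280.4, 137.4], 0.73), ([229.1, 260.3], 0.69)]
panel_center [([377.9, 224.7], 0.74), ([153.1, 163.1], 0.65)]
panel_clip [([281.3, 134.4], 0.78), ([233.5, 259.0], 0.75), ([300.1, 173.0], 0.59)]
panel_clip [([151.3, 159.4], 0.71), ([390.3, 224.1], 0.6)]
expected [278.57595692 136.21911989] [150.34252118 163.16476389]
the job is handed in; nothing more can be done
None
```

The clipped panel is hanging by its clip on the blade and released, after a tug with about 7 N on the hook for over a second. The job was handed in at about 24 s with no verdict shown, and the arm never went near the plain panel, bottle or tin.

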